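Load the slanted tube stand in number order

ROBOT

A 6-joint arm with a two-finger parallel gripper is mounted at the origin on the work surface. World frame = base frame: x ahead of the robot, y to its left, z up, the work surface at z = 0. Lengths are in m, angles in degrees, forces in N, time in s.
With the tool pointing down it reaches from about 0.3 to 0.75 m from the base axis. Payload 8.5 kg.
Tool frame: the origin (TCP) lies at the very end of the fingers, on their centre line; the grasp point (between the pads) lies env.pinch_z behind it (env.pinch_z is the distance from the TCP to the grasp point, in m); z points along the fingers, y is the line along which they close (so a half turn about z gives the same grasp; the last joint's range is limited). The gripper opens to 85 mm and grips with 20 to 120 N. Pads are 22 mm wide; open, the fingers measure 114 mm over their backs; the gripper's body (76 mm by 85 mm) begins 54 mm behind the grasp point. The pads swing forward as they close: fully open they stand 13 mm farther back than shut.
Start: joints at [-89.112, 21.807, 74.336, -0, 83.858, -12.336], TCP at [0.126, -0.535, 0.231] pointing down, gripper open.
Joint ranges: [-178.18, 178.18], [-50.72, 133.34], [12.68, 142.11], [-81.47, 261.47], [9.98, 163.14], [-165.26, 165.26]. Speed limits (degrees/s): [136.94, 136.94, 180, 180, 180, 180].

INTERFACE

Orientations are given as a 3x3 rotation matrix whose columns are the frame's x, y, z axes.
In Python, from rig import telemetry, get_image, env gives the robot as it stands. The module is installed in compiled form; this text tells all that it offers.
- The arm moves only by the tool apply_moves, never from a script. Its argument "series" is a list of rows, each a list of 7 numbers: the shift along the tool's x, y, z in mm, then the turn, a rotation vector about the tool's x, y, z in degrees, then the opening, from 0 (shut) to 1 (fully open). A call has 1 to 12 rows; each row shifts and turns the commanded pose from where the row before left it, along the tool's axes as they then stand; what a row does not reach is not made up. A row lasts 1/8 s, in which the tool goes at most 62.5 mm and 10.7 degrees, less where a joint would pass 70% of its speed; a pose out of reach is approached as far as the arm can. A call with a gripper value outside its range is refused whole. The fingers move at their own pace and stop on an object; "grip_force" is the grip in N (left out, the last holds). Time passes only in rows, so rows that do not move let the fingers close. It gives the time, the measured TCP pose, the force, the opening and the grip force at its end, in the units of the state.
- telemetry.observe(): the state, without advancing time (a new reading comes with each control period).
- get_image(name): name is "side" or "top" or "wrist"; returns a dict with "frame" (400x640x3 uint8, red, green, blue), "z_map" (400x640 float32, m along the optical axis (not along the pixel's ray), 0 where there is no reading), "vertical_fov" (degrees; the focal length in pixels is half the picture's height over the tangent of half this angle, whatever the lens; pixels are square), "cx", "cy" (the principal point, pixels), "eye" and "attitude" of the camera in the world; the wrist camera has in their place "mount" (4x4, takes a point from camera to tool coordinates, whose origin is the TCP and whose axes are the flange's). Camera axes: x right, y up, looking along -z (the intrinsics and any distortion apply to the point x, -y, -z); pixel columns grow to the right and rows downward; lengths in m; the calibration is good to about 2 mm. A picture is of the moment at which its call begins: read the wrist's pose just before it.
- env.close_job(): hands the job in; it is judged then, once.
The state is a dict: "time_s": time; "q": joint angles; "qvel": joint speeds; "joint_efforts": joint torques, N m; "position": TCP position; "tool_rot": TCP orientation; "ft_force": force on the tool from outside, world axes, zero at the start; "wrist_torque": the same for the moment, N m; "grip_width": finger opening in m; "gripper_force": force on a finger pad.
Only numpy, scipy, OpenCV 4.12 (cv2) and the standard library are available. Lean on these libraries where they do the work, as an engineer would, in place of code of your own. Each camera call takes 0.05 s, during which the arm holds its last target. There are 200 camera calls.

TASK

Move the coloured-capped tubes from the upright rack into the slanted stand, in number order: first the red-capped tube into pocket 1, then yellow into pocket 2, then blue into pocket 4 (the pockets carry one to four black marks; pocket 3 is taken). Press each tube gently against its stiff seat until it is fully home, each one home before the next goes in. Leave the grey-capped tube where it stands in the rack and do not disturb the dropper bottles or the beaker.

Things in the scene. Friction and masses are not known exactly. Their poses are not given: they have to be found in the camera images.
- red_mid (a point): centre of the red-capped glass tube: 150 long, body 28 in diameter with rounded foot; the red cap, 32 in diameter, is its top 36 (39 to 75 above this centre). z runs along the tube to the cap. 80-170 g. It starts upright and loose in any one of the upright rack's four holes, its foot 10 above the bench
- yellow_mid (a point): centre of the yellow-capped glass tube: 150 long, body 28 in diameter with rounded foot; the yellow cap, 32 in diameter, is its top 36 (39 to 75 above this centre). z runs along the tube to the cap. 80-170 g. It starts upright and loose in any one of the upright rack's four holes, its foot 10 above the bench
- blue_mid (a point): centre of the blue-capped glass tube: 150 long, body 28 in diameter with rounded foot; the blue cap, 32 in diameter, is its top 36 (39 to 75 above this centre). z runs along the tube to the cap. 80-170 g. It starts upright and loose in any one of the upright rack's four holes, its foot 10 above the bench
- grey_mid (a point): centre of the grey-capped glass tube: 150 long, body 28 in diameter with rounded foot; the grey cap, 32 in diameter, is its top 36 (39 to 75 above this centre). z runs along the tube to the cap. 80-170 g. It starts upright and loose in any one of the upright rack's four holes, its foot 10 above the bench; it is to be left there
- rack: fixed white upright tube rack, 80 x 270 x 68 high; origin at the centre of its underside. Four holes of 31 diameter at y = +90, +30, -30, -90 through its top plate, whose top is 68 above the bench; the tubes' feet stand on its base 10 above the bench, caps from 124 to 160 above the bench
- stand: fixed slanted stand: 170 x 270 steel foot (origin under its centre) carrying a grey block 260 long, 70 thick, with pockets leaning 30 degrees from vertical towards the stand's +x. Pocket 1 at y = +90, 2 at +30, 3 at -30 (filled by a fixed grey-capped tube, 90 proud), 4 at -90, each with that many black marks on its long faces and beside its mouth. Block top about 130 above the bench
- home1 (a point): where a tube's centre lies when fully home in pocket 1 (marks: 1). z points out along the pocket's axis, y along the row towards pocket 1. The mouth (31 wide) is 15 below this point along -z. An orange seat inside slides stiffly and stays where left: the tube meets it 12 to 20 short of home and must be pushed until the seat meets its hard stop
- home2 (a point): where a tube's centre lies when fully home in pocket 2 (marks: 2). z points out along the pocket's axis, y along the row towards pocket 1. The mouth (31 wide) is 15 below this point along -z. An orange seat inside slides stiffly and stays where left: the tube meets it 12 to 20 short of home and must be pushed until the seat meets its hard stop
- home4 (a point): where a tube's centre lies when fully home in pocket 4 (marks: 4). z points out along the pocket's axis, y along the row towards pocket 1. The mouth (31 wide) is 15 below this point along -z. An orange seat inside slides stiffly and stays where left: the tube meets it 12 to 20 short of home and must be pushed until the seat meets its hard stop
- seat1: orange disc inside pocket 1, 24 in diameter, 10 thick, on which the tube's foot comes to rest; origin at the centre of its underside. It slides along the pocket's axis against about 5 N of friction and stays where it is left, down to a hard stop (tube home); pressing it with over 40 N counts as ramming the glass
- seat2: orange disc inside pocket 2, 24 in diameter, 10 thick, on which the tube's foot comes to rest; origin at the centre of its underside. It slides along the pocket's axis against about 5 N of friction and stays where it is left, down to a hard stop (tube home); pressing it with over 40 N counts as ramming the glass
- seat4: orange disc inside pocket 4, 24 in diameter, 10 thick, on which the tube's foot comes to rest; origin at the centre of its underside. It slides along the pocket's axis against about 5 N of friction and stays where it is left, down to a hard stop (tube home); pressing it with over 40 N counts as ramming the glass
- dropper_a: bystander: amber dropper bottle with red bulb, 48 diameter, 127 high, standing on the bench between rack and stand; origin at its foot
- dropper_b: bystander: amber dropper bottle, 48 diameter, 117 high, standing at the back; origin at its foot
- beaker: bystander: glass beaker, 80 diameter, 100 high, at the back left; origin at its foot

How it is judged (in metres and radians):
On the way, in this order (a step that is already met when the one before it is completed fails the run):
1. the red-capped tube is fully home in pocket 1 (distance between red_mid and home1 below 0.006 m), for 0.2 s.
2. the yellow-capped tube is fully home in pocket 2 (distance between yellow_mid and home2 below 0.006 m), for 0.2 s.
3. the blue-capped tube is fully home in pocket 4 (distance between blue_mid and home4 below 0.006 m), for 0.2 s.
At the end, for the whole second after the job is handed in: the red, yellow and blue tubes rest in pockets 1, 2 and 4, each with its centre within 6 mm of its home point, and at rest (under 20 mm/s) (distance between red_mid and home1 below 0.006 m and distance between yellow_mid and home2 below 0.006 m and distance between blue_mid and home4 below 0.006 m and linear speed of each of red, yellow, blue below 0.02 m/s); the robot touches nothing.
It fails at once if a tube is rammed against its seat with more than 40 N (contact force between red and seat1 above 40 N or contact force between yellow and seat2 above 40 N or contact force between blue and seat4 above 40 N).
It fails at once if the grey-capped tube in the rack is shifted by more than 20 mm (distance of grey_mid from where it was at the start of the episode above 0.02 m).
It fails at once if a bystander (dropper bottle, beaker) is shifted by more than 30 mm (distance of any of dropper_a, dropper_b, beaker from where it was at the start of the episode above 0.03 m).
It also fails if it takes over 70 s, if anything falls off the work surface, if the arm or the gripper's body presses on something with over 40 N, if the wrist force passes 120 N, or if a joint passes its speed limit or range.

## Working session

There is one attempt and no reset: what is moved stays moved. The work goes in short steps, Python scripts to look and compute and a tool call to move; the robot and the scene stay as the last step left them, time stands still between calls to the robot, and variables do not carry over. Pictures are saved under pics/ and viewed, at most 10 in all, crops included, and the job is handed in when it is done.

Besides the shell and the picture viewer there is one more tool, called after "Request:" as name(argument=value, ...), one argument or row to a line, values as JSON. apply_moves: Moves the arm, as the interface text tells. Its arguments: {"type":"object","properties":{"series":{"type":"array"},"grip_force":{"type":"number"}},"required":["series"]}

```bash
mkdir -p pics; cat > h.py <<'E'
import numpy as np, cv2
from rig import telemetry, get_image, env
def cam(name):
    s=telemetry.observe() if name=="wrist" else None
    d=get_image(name); h=d["frame"].shape[0]
    d["f"]=h/2/np.tan(np.radians(d["vertical_fov"])/2)
    if s is not None:
        T=np.eye(4);T[:3,:3]=np.array(s["tool_rot"]);T[:3,3]=s["position"]
        M=T@np.array(d["mount"]); d["eye"]=M[:3,3]; d["attitude"]=M[:3,:3]
    return d
def cloud(d):
    v,u=np.mgrid[0:400,0:640]; z=d["z_map"]
    P=np.stack([(u-d["cx"])/d["f"]*z,-(v-d["cy"])/d["f"]*z,-z],-1)
    return P@np.array(d["attitude"]).T+np.array(d["eye"])
def save(d,n): cv2.imwrite("pics/"+n,cv2.cvtColor(d["frame"],cv2.COLOR_RGB2BGR))
E
python3 - <<'E'
from h import *
print(env.pinch_z, telemetry.observe())
for n in("top","side"):
    d=cam(n); save(d,n+"0.png"); print(n,[k for k in d],d["vertical_fov"],d["cx"],d["cy"],d["eye"],d["attitude"])
    np.savez(n+"0.npz",frame=d["frame"],P=cloud(d),z=d["z_map"])
E
```

```text
0.0187 {'time_s': 0.0, 'q': array([-8.91131831e+01,  2.18403380e+01,  7.43872251e+01,  5.50226471e-04,
        8.38600227e+01, -1.23345532e+01]), 'qvel': array([ 0.06199832,  0.00198565, -0.02517802,  0.1201593 , -0.07783528,
        0.04864367]), 'joint_efforts': array([-2.31026032e-03, -4.48461020e+01, -2.31286079e+01, -3.72480590e-04,
        4.66756581e-03,  8.11966430e-06]), 'position': array([ 0.1257993 , -0.53509284,  0.23070336]), 'tool_rot': array([[ 9.73493904e-01,  2.28712962e-01, -1.41124413e-05],
       [ 2.28712716e-01, -9.73492762e-01,  1.52862522e-03],
       [ 3.35878043e-04, -1.49133503e-03, -9.99998832e-01]]), 'ft_force': array([-0.20357424, -0.24888083, -0.56619833]), 'wrist_torque': array([0.01767425, 0.0285868 , 0.02349562]), 'gripper_force': 0.0, 'grip_width': 0.08546877581299998}
top ['frame', 'z_map', 'vertical_fov', 'cx', 'cy', 'eye', 'attitude', 'f'] 44.151231566184045 316.02037419740316 202.07390636472655 [0.4924813  0.01194549 1.2384422 ] [[ 0.02680378  0.9954502  -0.09143548]
 [-0.99962694  0.02621081 -0.00768   ]
 [-0.00524846  0.09160722  0.99578139]]
side ['frame', 'z_map', 'vertical_fov', 'cx', 'cy', 'eye', 'attitude', 'f'] 53.82156754217245 322.6057548989687 198.628181258714 [0.24035163 0.67714866 0.72563163] [[-0.87657705  0.31151443 -0.3668398 ]
 [-0.48119312 -0.55446301  0.67898745]
 [ 0.00811529  0.7717056   0.63592815]]
```

View pics/top0.png

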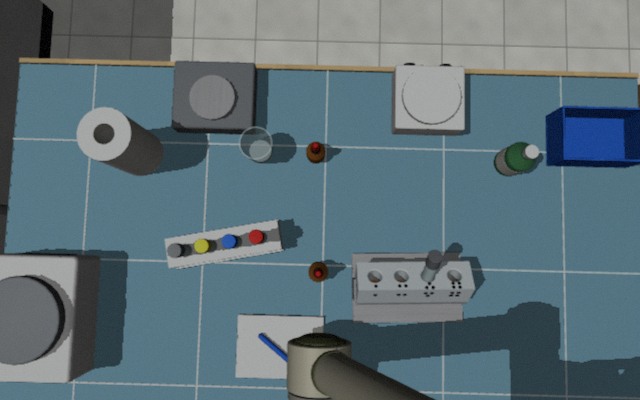

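View pics/side0.png

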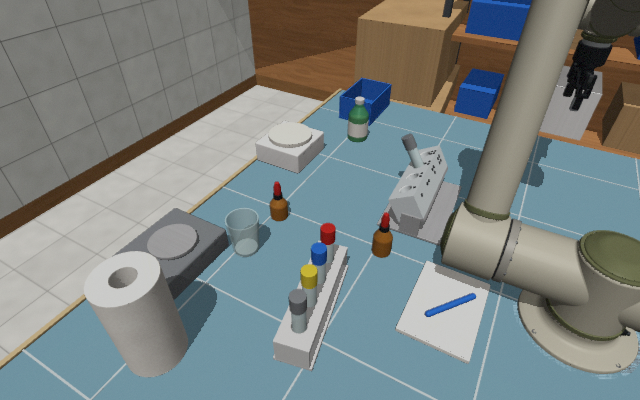

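The top view shows the rack's caps: grey (176,250), yellow (202,246), blue (229,241) and red (256,237). Pocket mouths 1, 2 and 4 are at (375,276), (401,276) and (455,276), and the tube in pocket 3 is at (432,262). The side view agrees; dropper_a stands between rack and stand.

```bash
python3 - <<'E'
from h import *
d=np.load("top0.npz");F=d["frame"];P=d["P"]
hsv=cv2.cvtColor(F,cv2.COLOR_RGB2HSV)
for n,(u,v) in dict(grey=(176,250),yel=(202,246),blue=(229,241),red=(256,237)).items():
    w=P[v-14:v+15,u-14:u+15].reshape(-1,3)
    t=w[(w[:,2]>.152)&(w[:,2]<.168)]
    print(n,len(t),((t.max(0)+t.min(0))/2).round(4),t.mean(0).round(4))
# droppers
for n,(u,v) in dict(da=(318,272),db=(316,152)).items():
    w=P[v-14:v+15,u-14:u+15].reshape(-1,3);t=w[w[:,2]>.02];print(n,t.mean(0).round(3),t.max(0).round(3))
# stand
R=P[250:310,350:478]; 
crop=F[240:330,340:490]; cv2.imwrite("pics/stand.png",cv2.resize(crop[:,:,::-1],None,fx=5,fy=5,interpolation=cv2.INTER_CUBIC))
for v in range(256,322,4): print(v,[tuple((P[v,u]*1000).astype(int)) for u in(375,388,415,455)])
E
```

```text
grey 174 [0.4774 0.3254 0.1597] [0.4775 0.3252 0.1605]
yel 174 [0.4888 0.2669 0.1585] [0.489  0.2666 0.1604]
blue 171 [0.5011 0.2082 0.1595] [0.5005 0.2083 0.1604]
red 166 [0.5126 0.1494 0.1591] [0.5123 0.1496 0.1604]
da [0.436 0.011 0.081] [0.492 0.034 1.238]
db [0.721 0.025 0.068] [0.75  0.047 1.238]
256 [(np.int64(475), np.int64(-128), np.int64(6)), (np.int64(476), np.int64(-159), np.int64(11)), (np.int64(477), np.int64(-227), np.int64(7)), (np.int64(480), np.int64(-325), np.int64(10))]
260 [(np.int64(465), np.int64(-128), np.int64(11)), (np.int64(466), np.int64(-160), np.int64(7)), (np.int64(467), np.int64(-228), np.int64(4)), (np.int64(470), np.int64(-326), np.int64(8))]
264 [(np.int64(458), np.int64(-118), np.int64(94)), (np.int64(458), np.int64(-148), np.int64(95)), (np.int64(460), np.int64(-210), np.int64(96)), (np.int64(463), np.int64(-302), np.int64(95))]
268 [(np.int64(449), np.int64(-117), np.int64(103)), (np.int64(450), np.int64(-147), np.int64(104)), (np.int64(451), np.int64(-209), np.int64(99)), (np.int64(454), np.int64(-300), np.int64(103))]
272 [(np.int64(439), np.in
[... 1785 characters left out ...]
nt64(349), np.int64(-162), np.int64(8)), (np.int64(350), np.int64(-228), np.int64(8)), (np.int64(353), np.int64(-327), np.int64(5))]
312 [(np.int64(338), np.int64(-130), np.int64(7)), (np.int64(339), np.int64(-162), np.int64(5)), (np.int64(340), np.int64(-228), np.int64(6)), (np.int64(344), np.int64(-325), np.int64(12))]
316 [(np.int64(328), np.int64(-130), np.int64(7)), (np.int64(329), np.int64(-162), np.int64(8)), (np.int64(331), np.int64(-229), np.int64(4)), (np.int64(334), np.int64(-326), np.int64(7))]
320 [(np.int64(319), np.int64(-130), np.int64(8)), (np.int64(319), np.int64(-162), np.int64(6)), (np.int64(322), np.int64(-228), np.int64(8)), (np.int64(324), np.int64(-327), np.int64(4))]
```

View pics/stand.png

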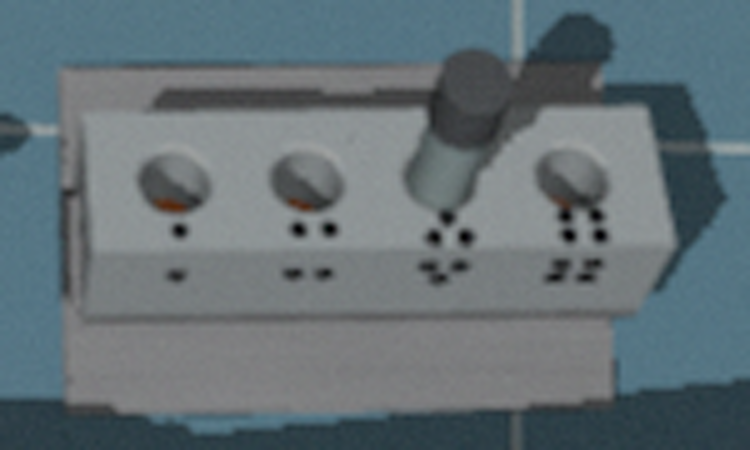

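```bash
cat >> h.py <<'E'
from scipy.spatial.transform import Rotation as Ro
def ray(d,u,v):
    r=np.array(d["attitude"])@np.array([(u-d["cx"])/d["f"],-(v-d["cy"])/d["f"],-1]); return np.array(d["eye"]),r
def hit(d,u,v,n,c):
    e,r=ray(d,u,v); return e+r*(c-n@e)/(n@r)
def Rtool(yaw,tilt=0):  # yaw of tool x, tilt (deg) about tool x
    c,s=np.cos(np.radians(yaw)),np.sin(np.radians(yaw))
    R=np.array([[c,s,0],[s,-c,0],[0,0,-1.]]); return R@Ro.from_rotvec([tilt,0,0],degrees=True).as_matrix()
def go(p,R):
    s=telemetry.observe();Rc=np.array(s["tool_rot"]);dp=np.array(p)-s["position"]
    print("t",round(s["time_s"],2),"at",np.round(s["position"],4),"world d mm",(dp*1e3).round(1),"tool d",(Rc.T@dp*1e3).round(1),"turn",Ro.from_matrix(Rc.T@R).as_rotvec(degrees=True).round(2),"d in target axes",(R.T@dp*1e3).round(1),"F",np.round(s["ft_force"],1),"w",round(s["grip_width"],4))
E
python3 - <<'E'
from h import *
d=cam("top");P=cloud(d)
# top face samples between pockets, away from edges
S=np.concatenate([P[267:285,u0:u1].reshape(-1,3) for u0,u1 in((386,391),(412,417),(441,443))])
A=np.c_[S[:,:2],np.ones(len(S))]
for _ in range(3):
    k=np.linalg.lstsq(A,S[:,2],rcond=None)[0];r=S[:,2]-A@k;m=abs(r)<.006;A=A[m];S=S[m]
print("plane",k,r.std(),"tilt",np.degrees(np.arctan(np.hypot(k[0],k[1]))),"az",np.degrees(np.arctan2(-k[1],-k[0])))
# impose 30 deg tilt, azimuth from row
az=0
for _ in range(3):
    n=np.array([.5*np.cos(az),.5*np.sin(az),np.cos(np.pi/6)]);c=np.median(S@n)
    M=[hit(d,u,v,n,c) for u,v in((374.4,276),(401.2,275.8),(454,275.6))]
    r=M[0]-M[2];az=np.arctan2(-r[0],r[1])
print("az",np.degrees(az),np.round(M,4),[np.linalg.norm(M[0]-m) for m in M])
caps=np.array([[.4774,.3254],[.4889,.2668],[.5008,.2082],[.5125,.1495]]);r=caps[0]-caps[3];print("rack yaw",np.degrees(np.arctan2(r[1],r[0])),np.linalg.norm(r)/3)
go([.42,-.21,.30],Rtool(90,20))
print(get_image("wrist")["mount"])
E
```

```text
plane [ 0.4737216   0.23641475 -0.04852329] 0.0019751270540080334 tilt 27.898423627867132 az -153.47812474311738
az 1.8384199926943658 [[ 0.4315 -0.116   0.1102]
 [ 0.4336 -0.1767  0.1102]
 [ 0.4373 -0.296   0.1102]] [np.float64(0.0), np.float64(0.06066611861995961), np.float64(0.18004637112202782)]
rack yaw 101.28487418586799 0.05978927811721579
t 0.15 at [ 0.1258 -0.5352  0.2309] world d mm [294.2 325.2  69.1] tool d [ 360.8 -249.3  -68.8] turn [ 16.86 -13.44 -75.93] d in target axes [ 325.2  252.8 -165.6] F [-0.2 -0.4  0.5] w 0.0857
[[ 3.33586083e-04  9.49364925e-01  3.14175314e-01  8.09322790e-02]
 [ 9.99999623e-01 -5.68510334e-04  6.56123520e-04 -7.01822299e-05]
 [ 8.01512569e-04  3.14174977e-01 -9.49364757e-01 -1.42915006e-01]
 [ 0.00000000e+00  0.00000000e+00  0.00000000e+00  1.00000000e+00]]
```

The mouth spacings come out at 60.7 and 180.0 mm and the mouth height at 0.110, all as specified. The row azimuth is 1.8°. I'll move over the stand for a wrist look on the way to the rack.

Request:
apply_moves(
  series=[
    [0, 0, -10, 0, 0, -9.8, 1],
    [0, 0, -10, 0, 0, -9.8, 1],
    [0, 0, -10, 0, 0, -9.8, 1],
    [0, 0, -10, 0, 0, -9.8, 1],
    [0, 0, -10, 0, 0, -9.8, 1],
    [0, 0, -10, 0, 0, -9.8, 1],
    [0, 0, -10, 0, 0, -9.8, 1],
    [0, 0, -10, 0, 0, -9.8, 1],
    [40, 40, 0, 0, 0, 0, 1],
    [40, 40, 0, 0, 0, 0, 1],
    [40, 40, 0, 0, 0, 0, 1],
    [40, 40, 0, 0, 0, 0, 1],
  ],
)

```text
time_s: 1.7
position: [0.2822, -0.3694, 0.3113]
tool_rot: [[-0.028, 1.0, 0.0], [1.0, 0.028, 0.0], [0.0, 0.0, -1.0]]
ft_force: [0.7, -0.3, -0.6]
grip_width: 0.0854
gripper_force: 0.0
```

Request:
apply_moves(
  series=[
    [41, 38, 0, 0, 0, 0, 1],
    [41, 38, 0, 0, 0, 0, 1],
    [41, 38, 0, 0, 0, 0, 1],
    [41, 38, 0, 0, 0, 0, 1],
    [0, 0, 0, 0, 0, 0, 1],
  ],
)

```text
time_s: 2.33
position: [0.43, -0.2, 0.3112]
tool_rot: [[-0.034, 0.999, 0.0], [0.999, 0.034, 0.001], [0.001, 0.0, -1.0]]
ft_force: [-1.1, -0.9, -0.2]
grip_width: 0.0854
gripper_force: 0.0
```

```bash
python3 - <<'E'
from h import *
go([.43,-.20,.31],Rtool(91.8))
d=cam("wrist");save(d,"w1.png")
import pickle;pickle.dump({k:np.array(d[k]) for k in d},open("w1.pkl","wb"))
n=np.array([.5*np.cos(.032),.5*np.sin(.032),.866]);
for m in([.4315,-.116,.1102],[.4336,-.1767,.1102],[.4373,-.296,.1102]):
    p=np.array(d["attitude"]).T@(np.array(m)-d["eye"]);print(d["cx"]-p[0]/p[2]*d["f"],d["cy"]+p[1]/p[2]*d["f"])
E
```

```text
t 2.33 at [ 0.43   -0.2     0.3112] world d mm [ 0.  -0.  -1.2] tool d [-0.   0.   1.2] turn [ 0.   -0.03  0.13] d in target axes [-0.   0.   1.2] F [-1.1 -0.9 -0.2] w 0.0854
315.3800453562503 99.26325698602032
315.20581270835487 152.89703345601365
314.5916342937772 242.76048240961208
```

View pics/w1.png

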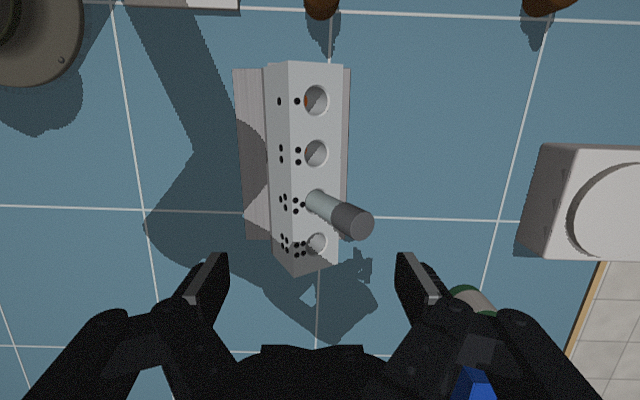

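Wrist view: mouths 1, 2 and 4 are at about (316,100), (316,153) and (317,243), within 1–2 px (about 1–2 mm) of the prediction. I'll refine these centres once, and work out the rack approach.

```bash
python3 - <<'E'
from h import *
import pickle;d=pickle.load(open("w1.pkl","rb"));g=cv2.cvtColor(d["frame"],cv2.COLOR_RGB2GRAY)
az=np.radians(1.84);n=np.array([.5*np.cos(az),.5*np.sin(az),np.cos(np.pi/6)]);c=n@np.array([.4315,-.116,.1102])
print("f",d["f"])
for u,v in((316,100),(316,153),(317,243)):
    z=6;k=cv2.resize(g[v-22:v+23,u-22:u+23],None,fx=z,fy=z,interpolation=cv2.INTER_CUBIC);k=cv2.GaussianBlur(k,(0,0),4)
    C=cv2.HoughCircles(k,cv2.HOUGH_GRADIENT,1.5,200,param1=60,param2=10,minRadius=60,maxRadius=95)
    if C is None: print("none");continue
    x,y,r=C[0,0];uu,vv=(x+.5)/z-.5+u-22,(y+.5)/z-.5+v-22
    print(round(uu,1),round(vv,1),round(r/z,1),hit(d,uu,vv,n,c).round(4))
k=d["z_map"]; P=cloud(d); S=P[85:255:1,325:338].reshape(-1,3);q=S@n-c;q=q[abs(q)<.01];print("plane resid mm",np.median(q)*1e3,len(q))
go([.5125,.1495,.30],Rtool(101.3))
E
```

```text
f 288.2336379337019
318.2 98.5 14.7 [ 0.4347 -0.115   0.1083]
318.7 154.2 15.2 [ 0.4379 -0.1786  0.1077]
319.5 245.2 13.4 [ 0.4441 -0.3014  0.1064]
plane resid mm 1.5492249642756473 1838
t 2.38 at [ 0.4291 -0.2015  0.3111] world d mm [ 83.4 351.  -11.1] tool d [348.2  94.5  11.1] turn [-0.02 -0.01 -9.49] d in target axes [327.9 150.6  11.1] F [-0.1 -0.1  0.4] w 0.0856
```

Request:
apply_moves(
  series=[
    [0, 0, 0, 0, 0, -9.5, 1],
    [54.6, 25.1, 0, 0, 0, 0, 1],
    [54.6, 25.1, 0, 0, 0, 0, 1],
    [54.6, 25.1, 0, 0, 0, 0, 1],
    [54.6, 25.1, 0, 0, 0, 0, 1],
    [54.6, 25.1, 0, 0, 0, 0, 1],
    [54.6, 25.1, 0, 0, 0, 0, 1],
    [0, 0, 40, 0, 0, 0, 1],
    [0, 0, 0, 0, 0, 0, 1],
    [0, 0, 0, 0, 0, 0, 1],
  ],
)

```text
time_s: 3.62
position: [0.5137, 0.1466, 0.2727]
tool_rot: [[-0.191, 0.982, 0.002], [0.982, 0.191, -0.0], [-0.0, 0.002, -1.0]]
ft_force: [-0.3, -0.4, 0.6]
grip_width: 0.0852
gripper_force: 0.0
```

```bash
python3 - <<'E'
from h import *
go([.5125,.1495,.1235],Rtool(101.3))
d=cam("wrist");save(d,"w2.png");P=cloud(d);hsv=cv2.cvtColor(d["frame"],cv2.COLOR_RGB2HSV)
h=hsv[...,0];s=hsv[...,1]>120
for n,m in dict(red=(h<8)|(h>172),yel=(h>22)&(h<34),blue=(h>105)&(h<125)).items():
    k=m&s&(P[...,2]>.152)&(P[...,2]<.168);t=P[k]
    if len(t)>30: print(n,len(t),((t.max(0)+t.min(0))/2).round(4),t.mean(0).round(4), (t.max(0)-t.min(0)).round(3))
E
```

```text
t 3.62 at [0.5137 0.1466 0.2727] world d mm [  -1.2    2.9 -149.2] tool d [  3.2  -0.8 149.2] turn [ 0.09  0.02 -0.29] d in target axes [  3.1  -0.6 149.2] F [-0.3 -0.4  0.6] w 0.0852
red 878 [0.5137 0.1504 0.1571] [0.5135 0.1516 0.16  ] [0.03  0.031 0.01 ]
yel 1352 [0.4906 0.2676 0.1577] [0.4905 0.2676 0.1603] [0.031 0.032 0.011]
blue 1017 [0.5021 0.2092 0.1603] [0.5021 0.2096 0.1604] [0.03  0.031 0.005]
```

Caps agree between views within 1–2 mm. Descending on red and gripping.

Request:
apply_moves(
  series=[
    [3.5, 0, 40, 0, 0, 0, 1],
    [0, 0, 40, 0, 0, 0, 1],
    [0, 0, 40, 0, 0, 0, 1],
    [0, 0, 29, 0, 0, 0, 1],
    [0, 0, 0, 0, 0, 0, 1],
    [0, 0, 0, 0, 0, 0, 0],
    [0, 0, 0, 0, 0, 0, 0],
    [0, 0, 0, 0, 0, 0, 0],
    [0, 0, 0, 0, 0, 0, 0],
    [0, 0, 0, 0, 0, 0, 0],
  ],
  grip_force=30,
)

```text
time_s: 4.92
position: [0.5129, 0.1513, 0.1233]
tool_rot: [[-0.193, 0.981, 0.002], [0.981, 0.193, 0.0], [-0.0, 0.002, -1.0]]
ft_force: [-0.9, 0.2, 6.7]
grip_width: 0.0311
gripper_force: 29.5
```

Request:
apply_moves(
  series=[
    [0, 0, -30, 0, 0, 0, 0],
    [0, 0, -45, 0, 0, 0, 0],
    [0, 0, -50, 0, 0, 0, 0],
    [0, 0, -50, 0, 0, 0, 0],
    [0, 0, 0, 0, 0, 9.5, 0],
    [-53, -1.6, 0, 0, 0, 0, 0],
    [-53, -1.6, 0, 0, 0, 0, 0],
    [-53, -1.6, 0, 0, 0, 0, 0],
    [-53, -1.6, 0, 0, 0, 0, 0],
    [-53, -1.6, 0, 0, 0, 0, 0],
    [0, 0, 0, 10, 0, 0, 0],
    [0, 0, 0, 10, 0, 0, 0],
  ],
)

```text
time_s: 6.42
position: [0.5116, -0.1148, 0.298]
tool_rot: [[-0.026, 0.938, -0.346], [1.0, 0.024, -0.009], [-0.0, -0.346, -0.938]]
ft_force: [0.0, -0.4, -2.6]
grip_width: 0.0312
gripper_force: 30.8
```

Request:
apply_moves(
  series=[
    [0, 0, 0, 10, 0, 0, 0],
    [0, 0, 0, 0, 0, 0, 0],
    [0, 0, 0, 0, 0, 0, 0],
    [0, 0, 0, 0, 0, 0, 0],
  ],
)

```text
time_s: 6.92
position: [0.5114, -0.1139, 0.2985]
tool_rot: [[-0.028, 0.867, -0.497], [1.0, 0.024, -0.015], [-0.001, -0.497, -0.868]]
ft_force: [-0.1, -0.2, -0.9]
grip_width: 0.0313
gripper_force: 30.8
```

```bash
cat >> h.py <<'E'
az=np.radians(1.84);a=np.array([.5*np.cos(az),.5*np.sin(az),np.cos(np.pi/6)])
M1=np.array([.432,-.1165,.1102]);e=np.array([-np.sin(az),np.cos(az),0]);M={1:M1,2:M1-.06*e,4:M1-.18*e}
RS=Rtool(91.84,30)
E
python3 - <<'E'
from h import *
go(M[1]+a*.1283,RS)
d=cam("wrist");save(d,"w3.png")
E
```

```text
t 6.92 at [ 0.5114 -0.1139  0.2985] world d mm [-15.3  -0.6 -77.2] tool d [-0.1 25.1 74.6] turn [ 0.2  -0.08 -0.22] d in target axes [-0.1 25.4 74.5] F [-0.1 -0.2 -0.9] w 0.0313
```

View pics/w3.png

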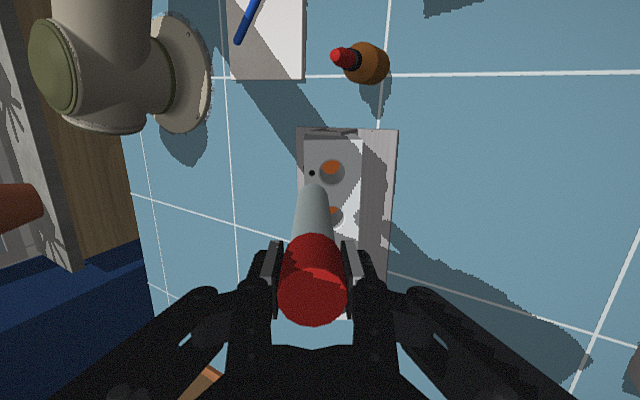

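The tube sits straight in the fingers (cap (313,265), foot (317,188)). Mouth 1 is at (332,172), to be reached by +25 mm in tool y. Moving to just above the mouth, then looking again.

Request:
apply_moves(
  series=[
    [0, 25, 20, 0.2, 0, -0.2, 0],
    [0, 0.4, 35, 0, 0, 0, 0],
    [0, 0, 15, 0, 0, 0, 0],
    [0, 0, 0, 0, 0, 0, 0],
    [0, 0, 0, 0, 0, 0, 0],
  ],
)

```text
time_s: 7.6
position: [0.4991, -0.1144, 0.2252]
tool_rot: [[-0.031, 0.865, -0.501], [1.0, 0.027, -0.015], [0.001, -0.501, -0.866]]
ft_force: [-0.5, -0.0, -1.8]
grip_width: 0.0311
gripper_force: 30.8
```

```bash
python3 - <<'E'
from h import *
go(M[1]+a*.1283,RS)
d=cam("wrist")
for m in (M[1]+a*.0+0,M[1]+.015*a):
    p=np.array(d["attitude"]).T@(m-d["eye"]);print("pred",d["cx"]-p[0]/p[2]*d["f"],d["cy"]+p[1]/p[2]*d["f"])
c=d["frame"][130:250,250:390];cv2.imwrite("pics/w4.png",cv2.resize(c[:,:,::-1],None,fx=5,fy=5,interpolation=cv2.INTER_CUBIC))
E
```

```text
t 7.6 at [ 0.4991 -0.1144  0.2252] world d mm [-3.  -0.1 -3.9] tool d [ 0.  -0.7  4.9] turn [-0.06 -0.07 -0.02] d in target axes [ 0.  -0.7  4.9] F [-0.5 -0.  -1.8] w 0.0311
pred 311.1322378976905 187.3463352998542
pred 311.0814922061948 191.77537894578634
```

View pics/w4.png

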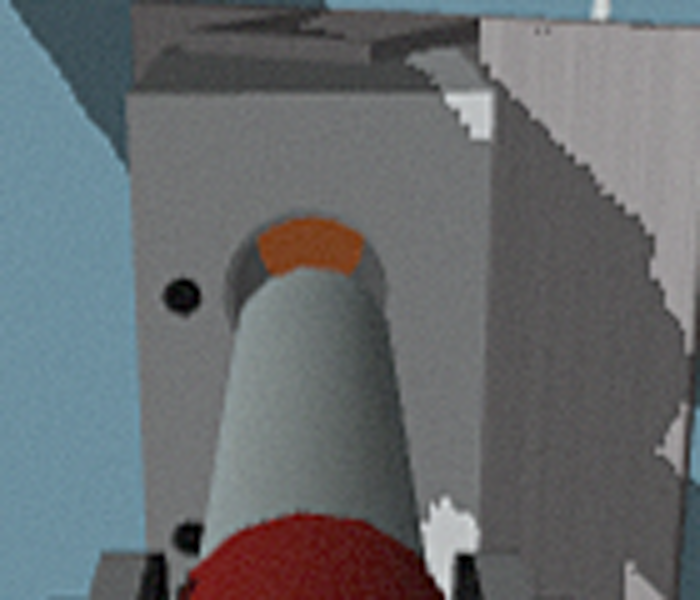

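Mouth 1 is at u≈310.7, as predicted (311.1). The tube foot is at about 312.4, so I shift −1.3 mm in tool y and start inserting.

Request:
apply_moves(
  series=[
    [0, -1.3, 10, 0, 0, 0, 0],
    [0, 0, 10, 0, 0, 0, 0],
    [0, 0, 8, 0, 0, 0, 0],
    [0, 0, 8, 0, 0, 0, 0],
    [0, 0, 0, 0, 0, 0, 0],
  ],
  grip_force=25,
)

```text
time_s: 8.28
position: [0.4792, -0.1148, 0.1932]
tool_rot: [[-0.031, 0.863, -0.504], [1.0, 0.028, -0.014], [0.002, -0.504, -0.864]]
ft_force: [0.5, -0.2, -2.1]
grip_width: 0.031
gripper_force: 30.9
```

Request:
apply_moves(
  series=[
    [0, 0, 8, 0, 0, 0, 0],
    [0, 0, 8, 0, 0, 0, 0],
    [0, 0, 6, 0, 0, 0, 0],
    [0, 0, 0, 0, 0, 0, 0],
  ],
)

```text
time_s: 8.78
position: [0.4682, -0.1151, 0.1743]
tool_rot: [[-0.031, 0.863, -0.503], [1.0, 0.028, -0.014], [0.002, -0.504, -0.864]]
ft_force: [-0.6, -0.6, -0.2]
grip_width: 0.031
gripper_force: 30.9
```

```bash
python3 - <<'E'
from h import *
go(M[1]+a*.0533,RS);s=telemetry.observe();print(np.array(s["tool_rot"]).T@s["ft_force"])
E
```

```text
t 8.78 at [ 0.4682 -0.1151  0.1743] world d mm [ -9.5  -0.6 -17.9] tool d [-0.3  0.8 20.3] turn [-0.24 -0.13  0.02] d in target axes [-0.3  0.7 20.3] F [-0.6 -0.6 -0.2] w 0.031
[-0.53859871 -0.41541786  0.48764908]
```

Request:
apply_moves(
  series=[
    [0, 0, 3, 0, 0, 0, 0],
    [0, 0, 3, 0, 0, 0, 0],
    [0, 0, 3, 0, 0, 0, 0],
    [0, 0, 2, 0, 0, 0, 0],
    [0, 0, 2, 0, 0, 0, 0],
  ],
)

```text
time_s: 9.4
position: [0.4621, -0.1154, 0.1634]
tool_rot: [[-0.031, 0.864, -0.502], [1.0, 0.028, -0.014], [0.002, -0.502, -0.865]]
ft_force: [2.7, -0.0, 2.0]
grip_width: 0.0312
gripper_force: 31.3
```

Request:
apply_moves(
  series=[
    [0, 0, 1.5, 0, 0, 0, 0],
    [0, 0, 1.5, 0, 0, 0, 0],
  ],
)

```text
time_s: 9.65
position: [0.4605, -0.1154, 0.1607]
tool_rot: [[-0.031, 0.864, -0.503], [1.0, 0.028, -0.014], [0.002, -0.503, -0.864]]
ft_force: [3.5, -0.3, 2.2]
grip_width: 0.031
gripper_force: 31.3
```

Request:
apply_moves(
  series=[
    [0, 0, 1, 0, 0, 0, 0],
    [0, 0, 1, 0, 0, 0, 0],
  ],
)

```text
time_s: 9.9
position: [0.4595, -0.1154, 0.159]
tool_rot: [[-0.031, 0.864, -0.503], [1.0, 0.028, -0.014], [0.002, -0.503, -0.864]]
ft_force: [3.2, -0.9, 1.7]
grip_width: 0.0309
gripper_force: 31.4
```

Request:
apply_moves(
  series=[
    [0, 0, 1, 0, 0, 0, 0],
    [0, 0, 1, 0, 0, 0, 0],
  ],
)

```text
time_s: 10.15
position: [0.4585, -0.1154, 0.1574]
tool_rot: [[-0.031, 0.864, -0.502], [1.0, 0.028, -0.014], [0.002, -0.503, -0.864]]
ft_force: [5.9, -0.1, 9.7]
grip_width: 0.0314
gripper_force: 32.0
```

Request:
apply_moves(
  series=[
    [0, 0, 1, 0, 0, 0, 0],
    [0, 0, 0, 0, 0, 0, 0],
  ],
)

```text
time_s: 10.4
position: [0.4585, -0.1156, 0.1573]
tool_rot: [[-0.031, 0.865, -0.501], [1.0, 0.028, -0.015], [0.001, -0.501, -0.865]]
ft_force: [5.8, 0.7, 8.9]
grip_width: 0.0315
gripper_force: 32.1
```

Request:
apply_moves(
  series=[
    [0, 0, 1, 0, 0, 0, 0],
    [0, 0, 0, 0, 0, 0, 0],
  ],
)

```text
time_s: 10.65
position: [0.4584, -0.1157, 0.1572]
tool_rot: [[-0.031, 0.866, -0.5], [1.0, 0.027, -0.016], [0.0, -0.5, -0.866]]
ft_force: [9.3, 0.7, 16.1]
grip_width: 0.0317
gripper_force: 32.7
```

Hard stop reached: motion stopped at about 18 N with the TCP within 1 mm of the predicted home. Releasing and retreating.

Request:
apply_moves(
  series=[
    [0, 0, -2, 0, 0, 0, 0],
    [0, 0, 0, 0, 0, 0, 1],
    [0, 0, 0, 0, 0, 0, 1],
    [0, 0, 0, 0, 0, 0, 1],
    [0, 0, 0, 0, 0, 0, 1],
    [0, 0, -30, 0, 0, 0, 1],
    [0, 0, -40, 0, 0, 0, 1],
    [0, 0, -50, 0, 0, 0, 1],
    [0, 0, 0, -10, 0, 0, 1],
    [0, 0, 0, -10, 0, 0, 1],
    [0, 0, 0, -10, 0, 0, 1],
    [0, 0, 0, 0, 0, -9.5, 1],
  ],
)

```text
time_s: 12.15
position: [0.5172, -0.1135, 0.2621]
tool_rot: [[-0.198, 0.98, -0.001], [0.98, 0.198, 0.001], [0.001, -0.001, -1.0]]
ft_force: [0.7, 0.1, -0.7]
grip_width: 0.0856
gripper_force: 0.0
```

```bash
python3 - <<'E'
from h import *
go([.4897,.2672,.26],Rtool(101.3))
d=cam("top");P=cloud(d);h=cv2.cvtColor(d["frame"],cv2.COLOR_RGB2HSV)
m=((h[...,0]<8)|(h[...,0]>172))&(h[...,1]>120)&(P[...,2]>.13)&(P[...,2]<.3);v,u=np.where(m)
print(m.sum(),"red pts mean",P[m].mean(0).round(4) if m.sum() else 0,"expected cap top",(M[1]+a*.090).round(4))
E
```

```text
t 12.15 at [ 0.5172 -0.1135  0.2621] world d mm [-27.5 380.7  -2.1] tool d [378.6  48.6   2.5] turn [-0.04 -0.08  0.15] d in target axes [378.7  47.6   2.1] F [ 0.7  0.1 -0.7] w 0.0856
173 red pts mean [ 0.4701 -0.112   0.1825] expected cap top [ 0.477  -0.1151  0.1881]
```

Request:
apply_moves(
  series=[
    [54.1, 6.9, 0, 0, 0, 0.15, 1],
    [54.1, 6.9, 0, 0, 0, 0, 1],
    [54.1, 6.9, 0, 0, 0, 0, 1],
    [54.1, 6.9, 0, 0, 0, 0, 1],
    [54.1, 6.9, 0, 0, 0, 0, 1],
    [54.1, 6.9, 0, 0, 0, 0, 1],
    [54.1, 6.9, 0, 0, 0, 0, 1],
    [0, 0, 40, 0, 0, 0, 1],
    [0, 0, 0, 0, 0, 0, 1],
    [0, 0, 0, 0, 0, 0, 1],
  ],
)

```text
time_s: 13.45
position: [0.4933, 0.267, 0.2229]
tool_rot: [[-0.192, 0.981, -0.002], [0.981, 0.192, 0.002], [0.002, -0.002, -1.0]]
ft_force: [0.5, 1.2, 1.0]
grip_width: 0.0855
gripper_force: 0.0
```

```bash
python3 - <<'E'
from h import *
go([.4897,.2672,.1235],Rtool(101.3))
E
```

```text
t 13.45 at [0.4933 0.267  0.2229] world d mm [ -3.6   0.2 -99.4] tool d [ 0.7 -3.3 99.4] turn [-0.11 -0.13 -0.25] d in target axes [ 0.9 -3.5 99.4] F [0.5 1.2 1. ] w 0.0855
```

Request:
apply_moves(
  series=[
    [1, -3.5, 30, 0, 0, 0, 1],
    [0, 0, 40, 0, 0, 0, 1],
    [0, 0, 29.4, 0, 0, 0, 1],
    [0, 0, 0, 0, 0, 0, 1],
    [0, 0, 0, 0, 0, 0, 0],
    [0, 0, 0, 0, 0, 0, 0],
    [0, 0, 0, 0, 0, 0, 0],
    [0, 0, 0, 0, 0, 0, 0],
    [0, 0, 0, 0, 0, 0, 0],
  ],
  grip_force=30,
)

```text
time_s: 14.58
position: [0.4894, 0.268, 0.1234]
tool_rot: [[-0.193, 0.981, -0.001], [0.981, 0.193, 0.002], [0.002, -0.001, -1.0]]
ft_force: [0.5, -0.2, 6.0]
grip_width: 0.0312
gripper_force: 29.8
```

Request:
apply_moves(
  series=[
    [0, 0, -30, 0, 0, 0, 0],
    [0, 0, -45, 0, 0, 0, 0],
    [0, 0, -50, 0, 0, 0, 0],
    [0, 0, -52, 0, 0, 0, 0],
    [0, 0, 0, 0, 0, 9.5, 0],
  ],
)

```text
time_s: 15.2
position: [0.49, 0.2678, 0.3034]
tool_rot: [[-0.025, 1.0, 0.004], [1.0, 0.025, 0.004], [0.004, 0.004, -1.0]]
ft_force: [0.0, 0.4, -1.7]
grip_width: 0.0315
gripper_force: 30.6
```

```bash
python3 - <<'E'
from h import *
p=M[2]+a*.1283;go([p[0]+.013,p[1],.30],Rtool(91.84))
E
```

```text
t 15.2 at [0.49   0.2678 0.3034] world d mm [  21.  -442.2   -3.4] tool d [-442.6    9.8    1.8] turn [ 0.21 -0.21 -0.39] d in target axes [-442.6    6.8    3.4] F [ 0.   0.4 -1.7] w 0.0315
```

Request:
apply_moves(
  series=[
    [-40, 0, -25, 0.2, -0.2, -0.4, 0],
    [-57.5, 1, 0, 0, 0, 0, 0],
    [-57.5, 1, 0, 0, 0, 0, 0],
    [-57.5, 1, 0, 0, 0, 0, 0],
    [-57.5, 1, 0, 0, 0, 0, 0],
    [-57.5, 1, 0, 0, 0, 0, 0],
    [-57.5, 1, 0, 0, 0, 0, 0],
    [-57.5, 1, 0, 0, 0, 0, 0],
    [0, 0, 0, 10, 0, 0, 0],
    [0, 0, 0, 10, 0, 0, 0],
    [0, 0, 0, 10, 0, 0, 0],
    [0, 0, 0, 0, 0, 0, 0],
  ],
)

```text
time_s: 16.7
position: [0.5131, -0.1744, 0.3221]
tool_rot: [[-0.037, 0.86, -0.509], [0.999, 0.032, -0.018], [0.001, -0.509, -0.861]]
ft_force: [-0.5, 0.5, -0.2]
grip_width: 0.0313
gripper_force: 30.6
```

Request:
apply_moves(
  series=[
    [0, 0, 0, 0, 0, 0, 0],
    [0, 0, 0, 0, 0, 0, 0],
  ],
)

```text
time_s: 16.95
position: [0.5113, -0.1746, 0.3262]
tool_rot: [[-0.035, 0.864, -0.503], [0.999, 0.029, -0.02], [-0.003, -0.503, -0.864]]
ft_force: [0.2, -0.3, -1.0]
grip_width: 0.0312
gripper_force: 30.6
```

```bash
python3 - <<'E'
from h import *
go(M[2]+a*.1333,RS)
E
```

```text
t 16.95 at [ 0.5113 -0.1746  0.3262] world d mm [ -10.8    0.3 -100.6] tool d [ 0.9 41.3 92.3] turn [-0.19  0.23  0.08] d in target axes [ 0.6 41.  92.5] F [ 0.2 -0.3 -1. ] w 0.0312
```

Request:
apply_moves(
  series=[
    [0.7, 20, 20, -0.2, 0.2, 0.1, 0],
    [0, 20.4, 30, 0, 0, 0, 0],
    [0, 0, 40, 0, 0, 0, 0],
    [0, 0, 0, 0, 0, 0, 0],
    [0, 0, 0, 0, 0, 0, 0],
  ],
)

```text
time_s: 17.58
position: [0.5022, -0.1746, 0.229]
tool_rot: [[-0.032, 0.866, -0.499], [0.999, 0.027, -0.017], [-0.002, -0.499, -0.866]]
ft_force: [0.5, 0.6, -0.7]
grip_width: 0.0313
gripper_force: 30.6
```

```bash
python3 - <<'E'
from h import *
go(M[2]+a*.0533,RS)
d=cam("wrist")
p=np.array(d["attitude"]).T@(M[2]-d["eye"]);print("pred",d["cx"]-p[0]/p[2]*d["f"],d["cy"]+p[1]/p[2]*d["f"])
c=d["frame"][130:250,250:390];cv2.imwrite("pics/w5.png",cv2.resize(c[:,:,::-1],None,fx=5,fy=5,interpolation=cv2.INTER_CUBIC))
E
```

```text
t 17.57 at [ 0.5022 -0.1746  0.229 ] world d mm [-41.7  -1.  -72.6] tool d [ 0.4  0.2 83.7] turn [ 0.04  0.08 -0.04] d in target axes [ 0.3  0.2 83.7] F [ 0.5  0.6 -0.7] w 0.0313
pred 311.76718742651855 185.67042942765366
```

View pics/w5.png

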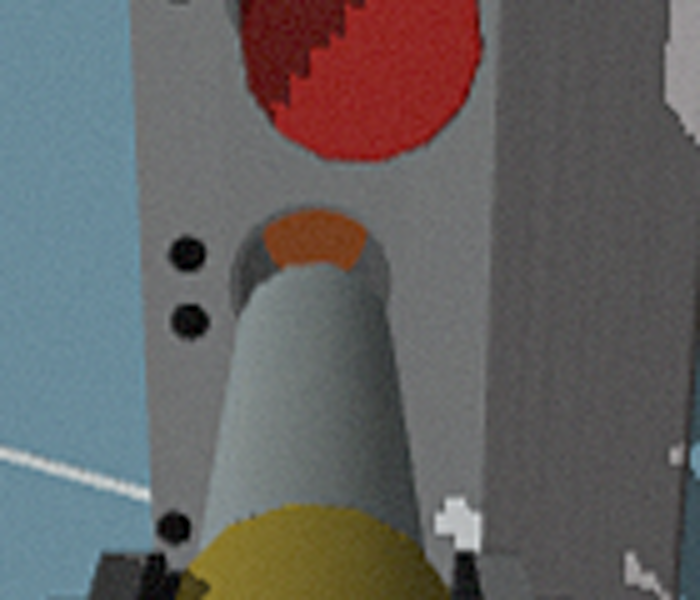

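Mouth 2 centre is at u≈311.6, as predicted, and the tube is 0.8 px to its right. Shift −0.8 mm and insert.

Request:
apply_moves(
  series=[
    [0.3, -0.8, 12, 0, 0, 0, 0],
    [0, 0, 8, 0, 0, 0, 0],
    [0, 0, 8, 0, 0, 0, 0],
    [0, 0, 8, 0, 0, 0, 0],
    [0, 0, 0, 0, 0, 0, 0],
  ],
)

```text
time_s: 18.25
position: [0.4825, -0.1745, 0.1958]
tool_rot: [[-0.032, 0.864, -0.503], [0.999, 0.028, -0.016], [0.001, -0.503, -0.864]]
ft_force: [-0.2, -0.6, -1.3]
grip_width: 0.0313
gripper_force: 30.7
```

Request:
apply_moves(
  series=[
    [0, 0, 8, 0, 0, 0, 0],
    [0, 0, 8, 0, 0, 0, 0],
    [0, 0, 8, 0, 0, 0, 0],
    [0, 0, 3, 0, 0, 0, 0],
    [0, 0, 3, 0, 0, 0, 0],
    [0, 0, 3, 0, 0, 0, 0],
    [0, 0, 2, 0, 0, 0, 0],
    [0, 0, 2, 0, 0, 0, 0],
  ],
)

```text
time_s: 19.25
position: [0.4642, -0.1752, 0.1643]
tool_rot: [[-0.033, 0.864, -0.502], [0.999, 0.028, -0.016], [-0.0, -0.502, -0.865]]
ft_force: [3.5, 0.2, 2.6]
grip_width: 0.0313
gripper_force: 31.3
```

```bash
python3 - <<'E'
from h import *
go(M[2]+a*.0533,RS)
E
```

```text
t 19.25 at [ 0.4642 -0.1752  0.1643] world d mm [-3.7 -0.4 -7.9] tool d [-0.3  0.8  8.7] turn [-0.15  0.02  0.02] d in target axes [-0.3  0.8  8.7] F [3.5 0.2 2.6] w 0.0313
```

Request:
apply_moves(
  series=[
    [0, 0, 1.5, 0, 0, 0, 0],
    [0, 0, 1.5, 0, 0, 0, 0],
    [0, 0, 1.5, 0, 0, 0, 0],
  ],
)

```text
time_s: 19.62
position: [0.4619, -0.1752, 0.1602]
tool_rot: [[-0.033, 0.864, -0.502], [0.999, 0.028, -0.016], [0.0, -0.503, -0.865]]
ft_force: [4.3, -0.8, 3.8]
grip_width: 0.0315
gripper_force: 31.3
```

Request:
apply_moves(
  series=[
    [0, 0, 1, 0, 0, 0, 0],
    [0, 0, 1, 0, 0, 0, 0],
  ],
)

```text
time_s: 19.88
position: [0.4609, -0.1753, 0.1585]
tool_rot: [[-0.033, 0.864, -0.502], [0.999, 0.028, -0.016], [0.0, -0.503, -0.864]]
ft_force: [5.8, -1.7, 3.9]
grip_width: 0.0313
gripper_force: 31.4
```

Request:
apply_moves(
  series=[
    [0, 0, 1, 0, 0, 0, 0],
    [0, 0, 0, 0, 0, 0, 0],
  ],
)

```text
time_s: 20.12
position: [0.4604, -0.1753, 0.1577]
tool_rot: [[-0.033, 0.864, -0.502], [0.999, 0.028, -0.016], [0.0, -0.502, -0.865]]
ft_force: [5.7, -1.3, 3.9]
grip_width: 0.0312
gripper_force: 31.4
```

Request:
apply_moves(
  series=[
    [0, 0, 1, 0, 0, 0, 0],
    [0, 0, 0, 0, 0, 0, 0],
  ],
)

```text
time_s: 20.38
position: [0.4604, -0.1754, 0.1576]
tool_rot: [[-0.033, 0.865, -0.501], [0.999, 0.028, -0.017], [-0.001, -0.501, -0.865]]
ft_force: [7.5, -0.0, 9.8]
grip_width: 0.0314
gripper_force: 32.0
```

Request:
apply_moves(
  series=[
    [0, 0, 1, 0, 0, 0, 0],
    [0, 0, 0, 0, 0, 0, 0],
  ],
)

```text
time_s: 20.62
position: [0.4603, -0.1755, 0.1576]
tool_rot: [[-0.033, 0.866, -0.5], [0.999, 0.027, -0.018], [-0.002, -0.5, -0.866]]
ft_force: [10.1, 0.8, 16.7]
grip_width: 0.0314
gripper_force: 32.6
```

Yellow is at its hard stop. Release and retreat, then fetch blue.

Request:
apply_moves(
  series=[
    [0, 0, -2, 0, 0, 0, 0],
    [0, 0, 0, 0, 0, 0, 1],
    [0, 0, 0, 0, 0, 0, 1],
    [0, 0, 0, 0, 0, 0, 1],
    [0, 0, 0, 0, 0, 0, 1],
    [0, 0, -30, 0, 0, 0, 1],
    [0, 0, -40, 0, 0, 0, 1],
    [0, 0, -50, 0, 0, 0, 1],
    [0, 0, 0, -10, 0, 0, 1],
    [0, 0, 0, -10, 0, 0, 1],
    [0, 0, 0, -10, 0, 0, 1],
    [0, 0, 0, 0, 0, -9.5, 1],
  ],
)

```text
time_s: 22.12
position: [0.519, -0.1732, 0.2624]
tool_rot: [[-0.199, 0.98, -0.001], [0.98, 0.199, -0.0], [0.0, -0.001, -1.0]]
ft_force: [-0.7, 0.4, 1.0]
grip_width: 0.0855
gripper_force: 0.0
```

```bash
python3 - <<'E'
from h import *
go([.5015,.2087,.26],Rtool(101.3))
d=cam("top");P=cloud(d);H=cv2.cvtColor(d["frame"],cv2.COLOR_RGB2HSV);h=H[...,0]
for n,m,i in(("red",(h<8)|(h>172),1),("yel",(h>22)&(h<34),2)):
    m=m&(H[...,1]>120)&(P[...,2]>.13)&(P[...,2]<.3);print(n,m.sum(),P[m].mean(0).round(4),"expected cap top",(M[i]+a*.090).round(4))
E
```

```text
t 22.12 at [ 0.519  -0.1732  0.2624] world d mm [-17.5 381.9  -2.4] tool d [377.7  58.9   2.3] turn [-0.06 -0.    0.19] d in target axes [377.9  57.6   2.4] F [-0.7  0.4  1. ] w 0.0855
red 129 [ 0.4777 -0.1092  0.1819] expected cap top [ 0.477  -0.1151  0.1881]
yel 179 [ 0.4725 -0.1757  0.1838] expected cap top [ 0.4789 -0.175   0.1881]
```

Request:
apply_moves(
  series=[
    [54, 8.2, 0, 0, 0, 0.2, 1],
    [54, 8.2, 0, 0, 0, 0, 1],
    [54, 8.2, 0, 0, 0, 0, 1],
    [54, 8.2, 0, 0, 0, 0, 1],
    [54, 8.2, 0, 0, 0, 0, 1],
    [54, 8.2, 0, 0, 0, 0, 1],
    [54, 8.2, 0, 0, 0, 0, 1],
    [0, 0, 40, 0, 0, 0, 1],
    [0, 0, 0, 0, 0, 0, 1],
    [0, 0, 0, 0, 0, 0, 1],
  ],
)

```text
time_s: 23.42
position: [0.504, 0.2083, 0.2227]
tool_rot: [[-0.192, 0.981, -0.002], [0.981, 0.192, 0.0], [0.001, -0.002, -1.0]]
ft_force: [1.0, -0.0, 0.3]
grip_width: 0.0853
gripper_force: 0.0
```

```bash
python3 - <<'E'
from h import *
go([.5015,.2087,.1235],Rtool(101.3))
E
```

```text
t 23.43 at [0.504  0.2083 0.2227] world d mm [ -2.5   0.4 -99.2] tool d [ 0.8 -2.2 99.2] turn [-0.13 -0.05 -0.24] d in target axes [ 0.9 -2.4 99.2] F [ 1.  -0.   0.3] w 0.0853
```

Request:
apply_moves(
  series=[
    [1, -2.3, 30, 0, 0, 0, 1],
    [0, 0, 40, 0, 0, 0, 1],
    [0, 0, 29.2, 0, 0, 0, 1],
    [0, 0, 0, 0, 0, 0, 1],
    [0, 0, 0, 0, 0, 0, 0],
    [0, 0, 0, 0, 0, 0, 0],
    [0, 0, 0, 0, 0, 0, 0],
    [0, 0, 0, 0, 0, 0, 0],
    [0, 0, 0, 0, 0, 0, 0],
  ],
  grip_force=30,
)

```text
time_s: 24.55
position: [0.5012, 0.2094, 0.1233]
tool_rot: [[-0.194, 0.981, -0.001], [0.981, 0.194, 0.001], [0.001, -0.001, -1.0]]
ft_force: [-0.3, -0.1, 6.5]
grip_width: 0.0313
gripper_force: 29.7
```

Request:
apply_moves(
  series=[
    [0, 0, -30, 0, 0, 0, 0],
    [0, 0, -50, 0, 0, 0, 0],
    [0, 0, -60, 0, 0, 0, 0],
    [0, 0, -62, 0, 0, 0, 0],
    [0, 0, 0, 0, 0, 9.5, 0],
    [0, 0, 0, 0, 0, 0, 0],
  ],
)

```text
time_s: 25.3
position: [0.5011, 0.2091, 0.3242]
tool_rot: [[-0.03, 1.0, -0.004], [1.0, 0.03, 0.0], [0.0, -0.004, -1.0]]
ft_force: [-0.1, 0.3, -1.4]
grip_width: 0.0315
gripper_force: 30.6
```

```bash
python3 - <<'E'
from h import *
p=M[4]+a*.1283;go([p[0]+.013,p[1],.325],Rtool(91.84))
E
```

```text
t 25.3 at [0.5011 0.2091 0.3242] world d mm [  13.8 -503.5    0.8] tool d [-503.7   -1.4   -1. ] turn [-0.23 -0.02 -0.1 ] d in target axes [-503.7   -2.3   -0.8] F [-0.1  0.3 -1.4] w 0.0315
```

Request:
apply_moves(
  series=[
    [-50, 0, -12, 0, 0, 0, 0],
    [-56.7, 0, 0, 0, 0, 0, 0],
    [-56.7, 0, 0, 0, 0, 0, 0],
    [-56.7, 0, 0, 0, 0, 0, 0],
    [-56.7, 0, 0, 0, 0, 0, 0],
    [-56.7, 0, 0, 0, 0, 0, 0],
    [-56.7, 0, 0, 0, 0, 0, 0],
    [-56.7, 0, 0, 0, 0, 0, 0],
    [-56.7, 0, 0, 0, 0, 0, 0],
    [0, 0, 0, 10, 0, 0, 0],
    [0, 0, 0, 10, 0, 0, 0],
    [0, 0, 0, 10, 0, 0, 0],
  ],
)

```text
time_s: 26.8
position: [0.516, -0.2943, 0.3354]
tool_rot: [[-0.031, 0.861, -0.508], [1.0, 0.029, -0.013], [0.003, -0.509, -0.861]]
ft_force: [0.2, -0.3, -2.1]
grip_width: 0.0309
gripper_force: 30.6
```

Request:
apply_moves(
  series=[
    [0, 0, 0, 0, 0, 0, 0],
    [0, 0, 0, 0, 0, 0, 0],
    [0, 0, 0, 0, 0, 0, 0],
  ],
)

```text
time_s: 27.18
position: [0.5153, -0.2944, 0.3374]
tool_rot: [[-0.029, 0.866, -0.5], [1.0, 0.025, -0.015], [-0.0, -0.5, -0.866]]
ft_force: [0.1, -0.2, -1.5]
grip_width: 0.0314
gripper_force: 30.6
```

```bash
python3 - <<'E'
from h import *
go(M[4]+a*.1383,RS)
E
```

```text
t 27.18 at [ 0.5153 -0.2944  0.3374] world d mm [  -8.4    0.2 -107.4] tool d [ 0.5 46.5 97.2] turn [-0.02 -0.07 -0.16] d in target axes [ 0.4 46.5 97.2] F [ 0.1 -0.2 -1.5] w 0.0314
```

Request:
apply_moves(
  series=[
    [0.4, 23, 20, 0, 0, -0.2, 0],
    [0, 22.8, 35, 0, 0, 0, 0],
    [0, 0, 42, 0, 0, 0, 0],
    [0, 0, 0, 0, 0, 0, 0],
    [0, 0, 0, 0, 0, 0, 0],
  ],
)

```text
time_s: 27.8
position: [0.5074, -0.2945, 0.2318]
tool_rot: [[-0.032, 0.866, -0.499], [0.999, 0.027, -0.016], [-0.001, -0.499, -0.866]]
ft_force: [0.1, 0.1, -0.7]
grip_width: 0.0314
gripper_force: 30.6
```

```bash
python3 - <<'E'
from h import *
go(M[4]+a*.0533,RS)
d=cam("wrist")
p=np.array(d["attitude"]).T@(M[4]-d["eye"]);print("pred",d["cx"]-p[0]/p[2]*d["f"],d["cy"]+p[1]/p[2]*d["f"])
c=d["frame"][130:250,250:390];cv2.imwrite("pics/w6.png",cv2.resize(c[:,:,::-1],None,fx=5,fy=5,interpolation=cv2.INTER_CUBIC))
E
```

```text
t 27.8 at [ 0.5074 -0.2945  0.2318] world d mm [-43.   -1.  -75.4] tool d [ 0.4  0.4 86.8] turn [ 0.05  0.02 -0.04] d in target axes [ 0.4  0.5 86.8] F [ 0.1  0.1 -0.7] w 0.0314
pred 311.988430832242 184.94076835892272
```

View pics/w6.png

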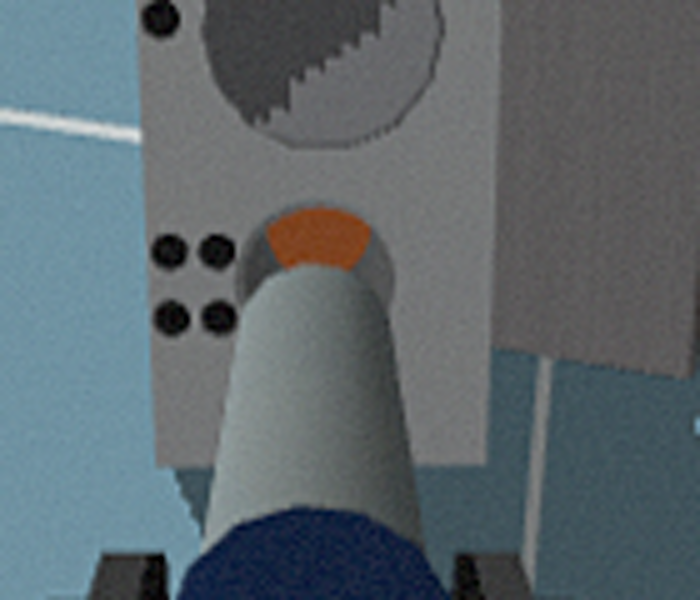

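Mouth 4 is at u≈312.8 with the tube at 312.4, so it is already aligned. Inserting.

Request:
apply_moves(
  series=[
    [0.3, 0, 15, 0, 0, 0, 0],
    [0, 0, 8, 0, 0, 0, 0],
    [0, 0, 8, 0, 0, 0, 0],
    [0, 0, 8, 0, 0, 0, 0],
    [0, 0, 0, 0, 0, 0, 0],
  ],
)

```text
time_s: 28.48
position: [0.487, -0.2943, 0.1952]
tool_rot: [[-0.032, 0.864, -0.503], [0.999, 0.029, -0.014], [0.003, -0.503, -0.864]]
ft_force: [0.2, -1.0, -1.6]
grip_width: 0.0313
gripper_force: 30.6
```

Request:
apply_moves(
  series=[
    [0, 0, 8, 0, 0, 0, 0],
    [0, 0, 8, 0, 0, 0, 0],
    [0, 0, 8, 0, 0, 0, 0],
    [0, 0, 3, 0, 0, 0, 0],
    [0, 0, 3, 0, 0, 0, 0],
    [0, 0, 3, 0, 0, 0, 0],
    [0, 0, 2, 0, 0, 0, 0],
    [0, 0, 2, 0, 0, 0, 0],
  ],
)

```text
time_s: 29.48
position: [0.4687, -0.2948, 0.1638]
tool_rot: [[-0.032, 0.864, -0.502], [0.999, 0.029, -0.015], [0.002, -0.502, -0.865]]
ft_force: [2.6, 0.5, 4.5]
grip_width: 0.0309
gripper_force: 31.2
```

```bash
python3 - <<'E'
from h import *
go(M[4]+a*.0533,RS)
E
```

```text
t 29.48 at [ 0.4687 -0.2948  0.1638] world d mm [-4.3 -0.7 -7.4] tool d [-0.6  0.   8.5] turn [-0.16 -0.08  0.05] d in target axes [-0.6 -0.   8.5] F [2.6 0.5 4.5] w 0.0309
```

Request:
apply_moves(
  series=[
    [0, 0, 1.5, 0, 0, 0, 0],
    [0, 0, 1.5, 0, 0, 0, 0],
    [0, 0, 1.5, 0, 0, 0, 0],
  ],
)

```text
time_s: 29.85
position: [0.4663, -0.2949, 0.1596]
tool_rot: [[-0.032, 0.864, -0.503], [0.999, 0.029, -0.014], [0.002, -0.503, -0.864]]
ft_force: [3.4, -1.8, 3.1]
grip_width: 0.031
gripper_force: 31.3
```

Request:
apply_moves(
  series=[
    [0, 0, 1, 0, 0, 0, 0],
    [0, 0, 1, 0, 0, 0, 0],
  ],
)

```text
time_s: 30.1
position: [0.4653, -0.2949, 0.1579]
tool_rot: [[-0.032, 0.864, -0.503], [0.999, 0.029, -0.014], [0.002, -0.503, -0.864]]
ft_force: [3.7, 0.1, 3.8]
grip_width: 0.0312
gripper_force: 31.3
```

Request:
apply_moves(
  series=[
    [0, 0, 1, 0, 0, 0, 0],
    [0, 0, 0, 0, 0, 0, 0],
  ],
)

```text
time_s: 30.35
position: [0.4651, -0.295, 0.1576]
tool_rot: [[-0.032, 0.864, -0.502], [0.999, 0.028, -0.015], [0.001, -0.502, -0.865]]
ft_force: [5.7, -0.2, 7.1]
grip_width: 0.0312
gripper_force: 31.7
```

Request:
apply_moves(
  series=[
    [0, 0, 1, 0, 0, 0, 0],
    [0, 0, 0, 0, 0, 0, 0],
  ],
)

```text
time_s: 30.6
position: [0.465, -0.2951, 0.1575]
tool_rot: [[-0.032, 0.865, -0.501], [0.999, 0.028, -0.016], [0.0, -0.501, -0.865]]
ft_force: [7.6, 0.8, 12.4]
grip_width: 0.0312
gripper_force: 32.2
```

Blue is at its hard stop at the same height as the others (0.1575). Release, retreat and check.

Request:
apply_moves(
  series=[
    [0, 0, -1, 0, 0, 0, 0],
    [0, 0, 0, 0, 0, 0, 1],
    [0, 0, 0, 0, 0, 0, 1],
    [0, 0, 0, 0, 0, 0, 1],
    [0, 0, 0, 0, 0, 0, 1],
    [0, 0, -30, 0, 0, 0, 1],
    [0, 0, -40, 0, 0, 0, 1],
    [0, 0, -50, 0, 0, 0, 1],
    [0, 0, -50, 0, 0, 0, 1],
    [0, 0, -50, 0, 0, 0, 1],
    [0, 0, 0, 0, 0, 0, 1],
    [0, 0, 0, 0, 0, 0, 1],
  ],
)

```text
time_s: 32.1
position: [0.5744, -0.2921, 0.3442]
tool_rot: [[-0.032, 0.862, -0.505], [0.999, 0.03, -0.014], [0.003, -0.505, -0.863]]
ft_force: [0.1, -0.3, -0.5]
grip_width: 0.0855
gripper_force: 0.0
```

```bash
python3 - <<'E'
from h import *
d=cam("wrist");save(d,"w7.png");P=cloud(d);H=cv2.cvtColor(d["frame"],cv2.COLOR_RGB2HSV);h=H[...,0]
for n,m,i in(("red",(h<8)|(h>172),1),("yel",(h>22)&(h<34),2),("blue",(h>105)&(h<125),4)):
    m=m&(H[...,1]>120)&(P[...,2]>.13)&(P[...,2]<.3)&(P[...,0]<.55);r=(P[m]-M[i])
    al=r@a; print(n,m.sum(),"cap top along axis (expect .090):",np.percentile(al,90).round(4), "lateral",(r@e)[al>.08].mean().round(4))
E
```

```text
red 744 cap top along axis (expect .090): 0.092 lateral -0.0115
yel 824 cap top along axis (expect .090): 0.0927 lateral -0.0007
blue 6195 cap top along axis (expect .090): 0.0712 lateral -0.0011
```

View pics/w7.png

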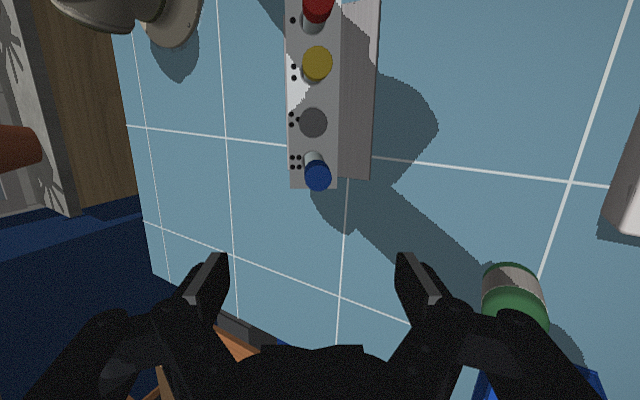

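The red, yellow and blue caps sit in pockets 1, 2 and 4 at (318,8), (317,62) and (317,175), level with the fixed grey-capped tube at (313,122). The gripper is clear of everything, so I'm handing in.

```bash
python3 -c "
from h import *
print(env.close_job())"
```

```text
the job is handed in; nothing more can be done
None
```

The red, yellow and blue tubes were pressed in that order to the hard stops of pockets 1, 2 and 4 with at most about 20 N at the wrist, and the job was handed in at about 32 s; no verdict was returned.

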